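# Rack the masking tapes by colour and size

### The job

Put the four cream and green rolls of tape away on the two tape stands: each roll over the post of the stand with its own colour of base, the large roll lying flat at the bottom and the small one flat on top of it. Leave the other things on the bench, the grey and black rolls among them, where they are.

Things in the scene. Friction and masses are not known exactly. Their poses are not given: they have to be found in the camera images.
- cream_large: large cream roll of adhesive tape lying flat: a ring 62 mm outside diameter, 40 mm high, with a 36 mm bore through a thin brown cardboard core, about 90 g (60 to 130). Origin: centre of its underside; z up along the bore. Round, so its yaw means nothing; grip it across the outside.
- cream_small: small cream roll of adhesive tape lying flat: a ring 50 mm outside diameter, 26 mm high, with a 36 mm bore through a thin brown cardboard core, about 40 g (25 to 60). Origin: centre of its underside; z up along the bore. Grip it across the outside.
- green_large: large green roll of adhesive tape lying flat: a ring 62 mm outside diameter, 40 mm high, with a 36 mm bore through a thin brown cardboard core, about 90 g (60 to 130). Origin: centre of its underside; z up along the bore. Round, so its yaw means nothing; grip it across the outside.
- green_small: small green roll of adhesive tape lying flat: a ring 50 mm outside diameter, 26 mm high, with a 36 mm bore through a thin brown cardboard core, about 40 g (25 to 60). Origin: centre of its underside; z up along the bore. Grip it across the outside.
- cream_stand: tape stand with a cream base, fixed to the bench: a flat round base 96 mm diameter and 10 mm thick, with a steel post of 18 mm diameter standing in its middle, its cream tip tapered, top 62 mm above the bench. A roll goes over the post with 9 mm to spare all round. Origin: centre of the underside of the base, on the bench; z up along the post.
- green_stand: tape stand with a green base, fixed to the bench: a flat round base 96 mm diameter and 10 mm thick, with a steel post of 18 mm diameter standing in its middle, its green tip tapered, top 62 mm above the bench. A roll goes over the post with 9 mm to spare all round. Origin: centre of the underside of the base, on the bench; z up along the post.
- grey_roll: grey roll of duct tape lying flat, loose: 62 mm diameter, 44 mm high, 36 mm bore with a white core. Origin: centre of its underside. Does not belong on the stands and stays where it is.
- black_roll: black roll of insulating tape lying flat, loose: 54 mm diameter, 19 mm high, 36 mm bore with a white core. Origin: centre of its underside. Does not belong on the stands and stays where it is.
- tin: round orange tin with a steel-coloured disc on its lid, loose: 69 mm diameter, 30 mm high. Origin: centre of its underside. Does not belong on the stands and stays where it is.
- screw_box: small blue box of screws with a white label on top, loose: 62 mm (its x) by 42 mm (its y), 37 mm high. Origin: centre of its underside. Does not belong on the stands and stays where it is.
Things that resemble listed ones, but are neither listed nor needed, are in the scene too. What is shaped like the cream_small but red is not meant. What is shaped like the green_large but red is not meant.

How it is judged:
At the end, for the whole second after the job is handed in: Over the post of its own colour of stand, each large roll lies flat on the base and each small one flat on the large one (axes within 13 mm of the post, undersides 10 and 50 mm above the bench, within 4 mm; tilt under 0.1 rad), all at rest and let go (horizontal distance between each of cream_large, cream_small and cream_stand below 0.013 m and z of cream_large in the frame of cream_stand between 0.006 and 0.014 m and angle between each of cream_large, cream_small, green_large, green_small's own z axis and vertical below 0.1 rad and linear speed of each of cream_large, cream_small, green_large, green_small below 0.02 m/s and angular speed of each of cream_large, cream_small, green_large, green_small below 0.2 rad/s and z of cream_small in the frame of cream_stand between 0.046 and 0.054 m and horizontal distance between each of green_large, green_small and green_stand below 0.013 m and z of green_large in the frame of green_stand between 0.006 and 0.014 m and z of green_small in the frame of green_stand between 0.046 and 0.054 m); the robot touches nothing.
It fails at once if the grey roll was moved more than 30 mm (distance of grey_roll from where it was at the start of the episode above 0.03 m).
It fails at once if the black roll was moved more than 30 mm (distance of black_roll from where it was at the start of the episode above 0.03 m).
It fails at once if the orange tin was moved more than 30 mm (distance of tin from where it was at the start of the episode above 0.03 m).
It fails at once if the blue box of screws was moved more than 30 mm (distance of screw_box from where it was at the start of the episode above 0.03 m).
It also fails if it takes over 102 s, if anything falls off the work surface, if the arm or the gripper's body presses on something with over 40 N, if the wrist force passes 120 N, or if a joint passes its speed limit or range.

### The arm

A 6-joint arm with a two-finger parallel gripper is mounted at the origin on the work surface. World frame = base frame: x ahead of the robot, y to its left, z up, the work surface at z = 0. Lengths are in m, angles in rad, forces in N, time in s.
With the tool pointing down it reaches from about 0.35 to 0.725 m from the base axis. Payload 6 kg.
Tool frame: the origin (TCP) lies at the very end of the fingers, on their centre line; the grasp point (between the pads) lies 19 mm behind it; z points along the fingers, y is the line along which they close (so a half turn about z gives the same grasp; the last joint's range is limited). The gripper opens to 85 mm and grips with 20 to 120 N. Pads are 22 mm wide; open, the fingers measure 114 mm over their backs; the gripper's body (76 mm by 85 mm) begins 54 mm behind the grasp point. The pads swing forward as they close: fully open they stand 13 mm farther back than shut.
Start: joints at [1.576, 0.04, 0.085, 0, -1.615, -0.334], TCP at [0.194, 0.568, 0.231] pointing down, gripper open.
Joint ranges: [-2.56, 2.56], [-1.29, 2.01], [-1.08, 1.49], [-3.29, 1.98], [-2.81, -0.18], [-2.99, 2.99]. Speed limits (rad/s): [2.57, 2.57, 3.01, 3.14, 3.14, 3.14].

### API

Orientations are given as a rotation vector (axis times angle).
In Python, from cell import manip gives the robot as it stands.
- The arm moves only by the tool step_arm, never from a script. Its arguments are lists of equal length, an entry for each row: "hand": the opening, from 0 (shut) to 1 (fully open); "slide": the shift along the tool's x, y, z in mm, a list of three; "angular": the turn, a rotation vector about the tool's x, y, z in rad, a list of three. In form: {"hand": [hand, ...], "slide": [[x, y, z], ...], "angular": [[ax, ay, az], ...]}. A call has 1 to 12 rows; each row shifts and turns the commanded pose from where the row before left it, along the tool's axes as they then stand; what a row does not reach is not made up. A row lasts 1/10 s, in which the tool goes at most 50 mm and 8.59 degrees, less where a joint would pass 70% of its speed; a pose out of reach is approached as far as the arm can. A call with a gripper value outside its range is refused whole. The fingers move at their own pace and stop on an object; the grip force is fixed at half the most. Time passes only in rows, so rows that do not move let the fingers close. It gives the time, the measured TCP pose, the force, the opening and the grip force at its end, in the units of the state.
- manip.get_obs(): the state, without advancing time (a new reading comes with each control period).
- manip.capture(name): name is "scene" or "side" or "wrist"; returns a dict with "color" (400x640x3 uint8, red, green, blue), "fx", "fy", "cx", "cy" (pixels), "R" (3x3) and "t" (3): a world point X has camera coordinates R X + t; the wrist camera has in their place "T_tool_cam" (4x4, takes a point from camera to tool coordinates, whose origin is the TCP and whose axes are the flange's). Camera axes: x right, y down, z forward; pixel columns grow to the right and rows downward; lengths in m; the calibration is good to about 2 mm. A picture is of the moment at which its call begins: read the wrist's pose just before it. There is no depth.
- manip.job_done(): hands the job in; it is judged then, once.
The state is a dict: "clock": time; "joint_pos": joint angles; "qd": joint speeds; "joint_efforts": joint torques, N m; "eef_pos": TCP position; "orientation": TCP orientation; "ft_force": force on the tool from outside, world axes, zero at the start; "ft_torque": the same for the moment, N m; "finger_gap": opening from 0.0 (shut) to 1.0 (fully open); "grasp_force": force on a finger pad.
Only numpy, scipy, OpenCV 4.12 (cv2) and the standard library are available. Lean on these libraries where they do the work, as an engineer would, in place of code of your own. Each camera call takes 0.05 s, during which the arm holds its last target. There are 200 camera calls.

## Working session

There is one attempt and no reset: what is moved stays moved. The work goes in short steps, Python scripts to look and compute and a tool call to move; the robot and the scene stay as the last step left them, time stands still between calls to the robot, and variables do not carry over. Pictures are saved under pics/ and viewed, at most 14 in all, crops included, and the job is handed in when it is done.

Besides the shell and the picture viewer there is one more tool, called after ">>>" by a JSON object that holds its "name" and its "arguments", one argument or row to a line. step_arm: Moves the arm, as the interface text tells. Its arguments: {"type":"object","properties":{"hand":{"type":"array"},"slide":{"type":"array"},"angular":{"type":"array"}},"required":["hand","slide","angular"]}

```bash
mkdir -p pics; ls
python3 - <<'E'
from cell import manip
import cv2,numpy as np,pickle
o=manip.get_obs();print({k:np.round(v,3) for k,v in o.items()})
d={}
for n in("scene","side","wrist"):
    c=manip.capture(n);d[n]=c;cv2.imwrite(f"pics/{n}0.png",c["color"][:,:,::-1])
    print(n,c["fx"],c["cx"],c["cy"],[np.round(c[k],3).tolist() for k in("R","t","T_tool_cam") if k in c])
d["obs"]=o
pickle.dump(d,open("d0.pkl","wb"))
E
```

```text
pics
{'clock': np.float64(0.0), 'joint_pos': array([ 1.576,  0.041,  0.084, -0.   , -1.616, -0.334]), 'qd': array([-0.002, -0.001, -0.001, -0.001, -0.   ,  0.001]), 'joint_efforts': array([-1.0000e-03, -3.6821e+01,  3.4741e+01,  6.9320e+00, -6.0000e-03,
       -0.0000e+00]), 'eef_pos': array([0.194, 0.568, 0.23 ]), 'orientation': array([ 3.097, -0.514, -0.   ]), 'ft_force': array([ 0.334,  0.348, -0.189]), 'ft_torque': array([-0.022,  0.019,  0.051]), 'grasp_force': np.float64(0.0), 'finger_gap': np.float64(1.003)}
scene 410.9134692654585 314.4709959029514 197.83242243325054 [[[-0.605, 0.796, 0.012], [0.421, 0.332, -0.844], [-0.676, -0.506, -0.536]], [0.366, -0.196, 1.422]]
side 370.06523920949047 324.9660882825745 194.5907088848757 [[[0.709, -0.705, -0.003], [-0.346, -0.345, -0.872], [0.615, 0.619, -0.489]], [-0.408, 0.246, 0.437]]
wrist 310.45364328327986 320.8701857160357 200.5273580442706 [[[0.0, -0.953, -0.302, 0.077], [1.0, 0.001, -0.001, 0.0], [0.001, -0.302, 0.953, -0.143], [0.0, 0.0, 0.0, 1.0]]]
```

View pics/scene0.png

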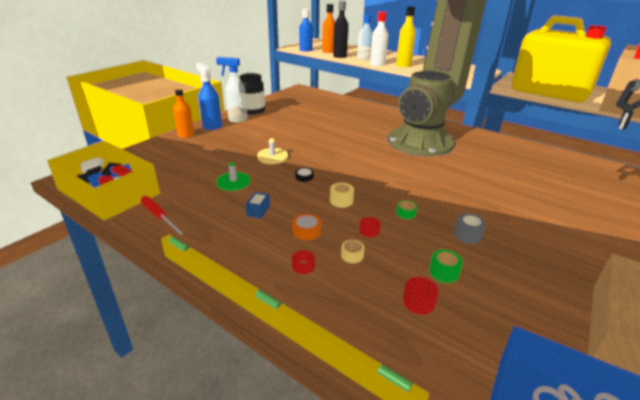

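View pics/side0.png

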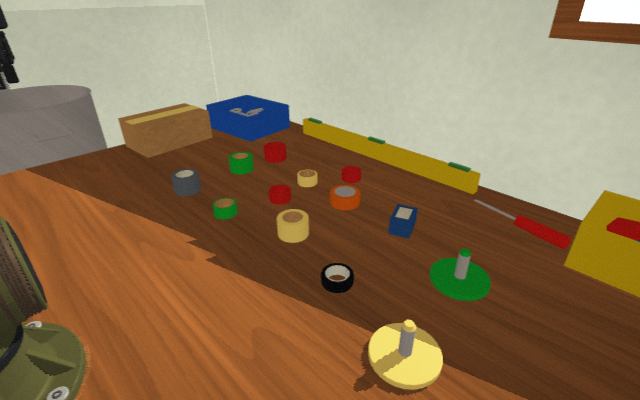

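The scene picture shows, as candidates:
- **Cream:** large at (342,193), small at (352,250).
- **Green:** large at (446,265), small at (407,209).
- **Red, rejected by colour:** (370,226), (303,262) and (420,295).
- **Other things:** grey at (470,228), black (304,174), tin (307,226), box (258,204).
- **Stands:** cream (272,152), green (233,178).

The side view agrees. I'll fit each thing from its silhouette in both views.

```bash
cat > h.py <<'E'
import cv2,numpy as np,pickle
from scipy.optimize import least_squares
A=np.linspace(0,2*np.pi,48,endpoint=False)
def cyl(d,z0,z1): return np.array([[d/2*np.cos(a),d/2*np.sin(a),z] for a in A for z in(z0,z1)])
ST=np.vstack([cyl(.096,0,.010),cyl(.012,.06,.062)])
def proj(c,P):
    q=P@np.array(c["R"]).T+np.array(c["t"]); return np.c_[c["fx"]*q[:,0]/q[:,2]+c["cx"],c["fy"]*q[:,1]/q[:,2]+c["cy"]]
HS={"cream":((20,60,110),(32,200,255)),"green":((50,110,40),(75,255,255)),"red":((172,150,60),(180,255,255)),
 "orange":((5,190,120),(12,255,255)),"grey":((0,0,40),(180,70,190)),"blue":((105,100,40),(125,255,255)),"black":((0,0,0),(180,255,38))}
def bbox(c,col,seed,r=45):
    hsv=cv2.cvtColor(c["color"],cv2.COLOR_RGB2HSV); m=cv2.inRange(hsv,*map(np.array,HS[col]))
    n,l,s,ce=cv2.connectedComponentsWithStats(cv2.morphologyEx(m,cv2.MORPH_CLOSE,np.ones((3,3))))
    k=[i for i in range(1,n) if s[i,4]>8 and abs(ce[i]-seed).max()<r]
    k=[i for i in k if np.hypot(*(ce[i]-seed))<12] or k
    big=max(k,key=lambda i:s[i,4]); b=s[big]
    return np.array([b[0]-.5,b[1]-.5,b[0]+b[2]-.5,b[1]+b[3]-.5])
def fit(cams,boxes,P,use):
    def f(x):
        r=[]
        for c,b in zip(cams,boxes):
            q=proj(c,P+np.array([x[0],x[1],0])); r+=list((np.r_[q.min(0),q.max(0)]-b)[use])
        return r
    s=least_squares(f,[.5,.1],loss="soft_l1"); return s.x,np.round(f(s.x),1)
OBJ={"cream_large":("cream",(342,193),(293,226),cyl(.062,0,.04)),"cream_small":("cream",(352,250),(307,178),cyl(.05,0,.026)),
"green_large":("green",(446,265),(241,162),cyl(.062,0,.04)),"green_small":("green",(407,209),(225,208),cyl(.05,0,.026)),
"cream_stand":("cream",(272,155),(405,355),cyl(.096,0,.01)),"green_stand":("green",(233,181),(460,279),cyl(.096,0,.01)),
"red1":("red",(370,227),(280,194),cyl(.05,0,.026)),"red2":("red",(303,262),(351,174),cyl(.05,0,.026)),"red3":("red",(420,295),(275,152),cyl(.062,0,.04)),
"tin":("orange",(307,226),(345,198),cyl(.069,0,.03)),"grey":("grey",(470,228),(187,182),cyl(.062,0,.044)),
"black":("black",(304,174),(337,278),cyl(.054,0,.019)),"box":("blue",(258,205),(403,221),cyl(.06,0,.037))}
E
python3 - <<'E'
from h import *
d=pickle.load(open("d0.pkl","rb"));cs=[d["scene"],d["side"]]
for n,(col,a,b,P) in OBJ.items():
    try:
        bs=[bbox(c,col,s) for c,s in zip(cs,(a,b))]
        use=[0,2,3] if "stand" in n else [0,1,2,3]
        x,r=fit(cs,bs,P,use);print(n,np.round(x,4),"R %.3f"%np.hypot(*x),r.tolist())
    except Exception as e: print(n,e)
for n in("cream_stand","green_stand"):pass
for s,c,ce in(("scene",cs[0],(385,230)),("side",cs[1],(270,190))):
    im=c["color"][ce[1]-75:ce[1]+75,ce[0]-100:ce[0]+100,::-1]
    cv2.imwrite(f"pics/crop_{s}.png",cv2.resize(im,None,fx=4,fy=4,interpolation=2))
E
```

```text
cream_large [ 0.4867 -0.0006] R 0.487 [0.0, -0.2, 0.3, 0.2, -0.2, -0.4, 0.5, 0.4]
cream_small [0.6556 0.1428] R 0.671 [0.3, -3.2, -0.1, 0.8, 0.4, -1.8, -0.2, 0.5]
green_large [0.5829 0.3245] R 0.667 [-0.9, -1.0, 1.5, 0.7, -0.5, -0.5, 0.9, 0.8]
green_small [0.4329 0.1619] R 0.462 [-0.6, -4.8, 0.8, 0.8, -0.6, -1.6, 0.9, 0.8]
cream_stand [ 0.4083 -0.3168] R 0.517 [-0.3, 0.2, 0.7, -0.0, -0.0, 0.1]
green_stand [ 0.5953 -0.2967] R 0.665 [-0.5, 1.1, 0.7, -0.7, 0.9, 0.1]
red1 max() iterable argument is empty
red2 max() iterable argument is empty
red3 max() iterable argument is empty
tin [0.6515 0.013 ] R 0.652 [-1.3, -0.5, 0.3, 1.3, -0.2, 1.2, -0.4, -0.2]
grey [0.4243 0.319 ] R 0.531 [-0.4, -0.9, 0.4, 1.1, -0.4, -0.6, 0.4, 0.7]
black [ 0.4483 -0.1563] R 0.475 [-0.6, -7.1, 1.1, 1.8, 0.1, -0.6, 0.1, 0.5]
box [ 0.6576 -0.1411] R 0.673 [-0.5, -1.8, 1.3, 0.5, -1.1, 0.6, 3.1, -1.6]
```

View pics/crop_scene.png

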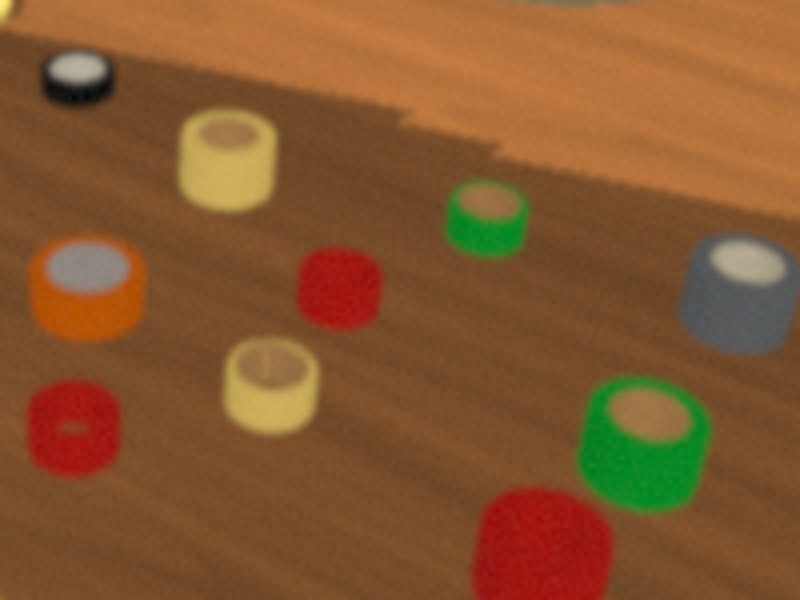

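The crop confirms the choice: two cream and two green rolls with brown cores, and the reds clearly distinct. I'll refit without the thin far rim, add the reds as obstacles, and check finger clearances.

```bash
sed -i 's/"red":((172,150,60),(180/"red":((0,190,60),(4/' h.py
cat > fitall.py <<'E'
from h import *
def run(cs,names=OBJ):
    pos={}
    for n in names:
        col,a,b,P=OBJ[n]
        try:
            bs=[bbox(c,col,s) for c,s in zip(cs,(a,b))]
            x,r=fit(cs,bs,P,[0,2,3]);pos[n]=x;print(n,np.round(x,4),r.tolist())
        except Exception as e: print(n,e)
    return pos
if __name__=="__main__":
    d=pickle.load(open("d0.pkl","rb"));p=run([d["scene"],d["side"]])
    pickle.dump(p,open("pos.pkl","wb"))
    for n in list(OBJ)[:4]:
        for yaw in(0,45,90,135):
            a=np.radians(yaw);u=np.array([-np.sin(a),np.cos(a)]);best=min((min(np.hypot(*(p[n]+u*s*q-p[m])) for s in(-1,1) for q in(.043,.057))-np.ptp(OBJ[m][3][:,0])/2-.011,m) for m in p if m!=n)
            print(n,yaw,"clear %.3f"%best[0],best[1])
E
python3 fitall.py
```

```text
cream_large [ 4.87e-01 -3.00e-04] [0.1, 0.3, 0.2, -0.1, 0.5, 0.3]
cream_small [0.6546 0.1421] [0.3, -0.2, 0.4, 0.3, -0.3, 0.8]
green_large [0.582  0.3238] [-1.1, 1.3, 0.3, -0.7, 0.8, 1.0]
green_small [0.4327 0.1618] [-0.6, 0.8, 0.8, -0.6, 0.8, 0.8]
cream_stand [ 0.4083 -0.3168] [-0.3, 0.2, 0.7, -0.0, -0.0, 0.1]
green_stand [ 0.5953 -0.2967] [-0.5, 1.1, 0.7, -0.7, 0.9, 0.1]
red1 [0.5531 0.1237] [-0.3, 0.7, 0.3, -0.2, 0.5, 0.6]
red2 [0.7477 0.0784] [-0.2, 0.6, 0.3, -0.3, 0.8, 0.8]
red3 [0.6905 0.3169] [-0.6, 0.7, 0.1, -0.5, 0.5, 0.6]
tin [0.6492 0.011 ] [-1.3, 0.2, 0.5, -0.3, -0.4, 0.5]
grey [0.4239 0.3186] [-0.5, 0.3, 0.9, -0.5, 0.3, 0.8]
black [ 0.4485 -0.1561] [-0.5, 1.1, 1.8, 0.1, 0.0, 0.4]
box [ 0.6548 -0.1436] [-0.4, 1.3, -0.4, -0.9, 3.4, -0.5]
cream_large 0 clear 0.058 red1
cream_large 45 clear 0.087 green_small
cream_large 90 clear 0.060 tin
cream_large 135 clear 0.052 red1
cream_small 0 clear 0.029 tin
cream_small 45 clear 0.022 red2
cream_small 90 clear 0.012 red1
cream_small 135 clear 0.029 red1
green_large 0 clear 0.072 red3
green_large 45 clear 0.034 red3
green_large 90 clear 0.010 red3
green_large 135 clear 0.041 red3
green_small 0 clear 0.058 grey
green_small 45 clear 0.044 red1
green_small 90 clear 0.038 red1
green_small 135 clear 0.076 red1
```

Closing along world y (tool yaw 0) leaves clearance everywhere. I'll start by turning the tool by -0.329 rad so its axes line up with the world, moving toward cream_large.

>>> {"name": "step_arm", "arguments": {
  "hand": [1, 1, 1, 1, 1, 1, 1, 1, 1, 1, 1, 1],
  "slide": [
    [0, 0, 0],
    [0, 0, 0],
    [0, 0, 0],
    [20, 38, 6],
    [20, 38, 6],
    [20, 38, 6],
    [20, 38, 6],
    [20, 38, 6],
    [20, 38, 6],
    [20, 38, 6],
    [20, 38, 6],
    [20, 38, 6]
  ],
  "angular": [
    [0, 0, -0.11],
    [0, 0, -0.11],
    [0, 0, -0.109],
    [0, 0, 0],
    [0, 0, 0],
    [0, 0, 0],
    [0, 0, 0],
    [0, 0, 0],
    [0, 0, 0],
    [0, 0, 0],
    [0, 0, 0],
    [0, 0, 0]
  ]
}}

```text
clock: 1.35
eef_pos: [0.3741, 0.2243, 0.1771]
orientation: [-3.141, -0.001, -0.0]
ft_force: [0.5, -0.2, 0.4]
finger_gap: 0.998
grasp_force: 0.0
```

>>> {"name": "step_arm", "arguments": {
  "hand": [1, 1, 1, 1, 1, 1, 1, 1, 1, 1, 1],
  "slide": [
    [19, 37, 0],
    [19, 37, 0],
    [19, 37, 0],
    [19, 37, 0],
    [19, 37, 0],
    [18, 39, 0],
    [0, 0, 20],
    [0, 0, 20],
    [0, 0, 20],
    [0, 0, 20],
    [0, 0, 0]
  ],
  "angular": [
    [0, 0, 0],
    [0, 0, 0],
    [0, 0, 0],
    [0, 0, 0],
    [0, 0, 0],
    [0, 0, 0],
    [0, 0, 0],
    [0, 0, 0],
    [0, 0, 0],
    [0, 0, 0],
    [0, 0, 0]
  ]
}}

```text
clock: 2.45
eef_pos: [0.4849, 0.0015, 0.0941]
orientation: [3.141, -0.0, -0.009]
ft_force: [-0.2, 0.2, 0.2]
finger_gap: 0.997
grasp_force: 0.0
```

>>> {"name": "step_arm", "arguments": {
  "hand": [1, 1, 1, 1, 1, 0.3, 0.3, 0.3, 0.3, 0.3, 0.3, 0.3],
  "slide": [
    [2, 1, 20],
    [0, 0, 22],
    [0, 0, 22],
    [0, 0, 20],
    [0, 0, 0],
    [0, 0, 0],
    [0, 0, 0],
    [0, 0, 0],
    [0, 0, 0],
    [0, 0, 0],
    [0, 0, 0],
    [0, 0, 0]
  ],
  "angular": [
    [0, 0, 0],
    [0, 0, 0],
    [0, 0, 0],
    [0, 0, 0],
    [0, 0, 0],
    [0, 0, 0],
    [0, 0, 0],
    [0, 0, 0],
    [0, 0, 0],
    [0, 0, 0],
    [0, 0, 0],
    [0, 0, 0]
  ]
}}

```text
clock: 3.65
eef_pos: [0.4905, 0.0011, 0.0161]
orientation: [-3.141, -0.001, -0.007]
ft_force: [-0.7, -0.1, 5.4]
finger_gap: 0.711
grasp_force: 65.2
```

>>> {"name": "step_arm", "arguments": {
  "hand": [0.3, 0.3, 0.3, 0.3, 0.3, 0.3, 0.3, 0.3, 0.3, 0.3, 0.3, 0.3],
  "slide": [
    [0, 0, -20],
    [0, 0, -30],
    [0, 0, -30],
    [0, 0, -30],
    [-10, 40, 0],
    [-10, 40, 0],
    [-10, 40, 0],
    [-10, 40, 0],
    [-10, 40, 0],
    [-10, 40, 0],
    [-10, 40, 0],
    [-10, 30, 0]
  ],
  "angular": [
    [0, 0, 0],
    [0, 0, 0],
    [0, 0, 0],
    [0, 0, 0],
    [0, 0, 0],
    [0, 0, 0],
    [0, 0, 0],
    [0, 0, 0],
    [0, 0, 0],
    [0, 0, 0],
    [0, 0, 0],
    [0, 0, 0]
  ]
}}

```text
clock: 4.85
eef_pos: [0.4082, -0.3112, 0.1242]
orientation: [3.141, -0.001, 0.002]
ft_force: [1.5, 0.2, -1.3]
finger_gap: 0.71
grasp_force: 65.2
```

>>> {"name": "step_arm", "arguments": {
  "hand": [0.3, 0.3, 0.3],
  "slide": [
    [0, 0, 0],
    [0, 0, 0],
    [0, 0, 0]
  ],
  "angular": [
    [0, 0, 0],
    [0, 0, 0],
    [0, 0, 0]
  ]
}}

```text
clock: 5.15
eef_pos: [0.4092, -0.3087, 0.1237]
orientation: [-3.142, -0.001, -0.001]
ft_force: [0.2, 0.2, -1.0]
finger_gap: 0.708
grasp_force: 65.3
```

```bash
cat > look.py <<'E'
import sys
from cell import manip
from h import *
def shot(n,tag,ce=None):
    c=manip.capture(n);im=c["color"][:,:,::-1]
    if ce: im=cv2.resize(im[max(0,ce[1]-70):ce[1]+70,max(0,ce[0]-90):ce[0]+90],None,fx=3,fy=3,interpolation=2)
    cv2.imwrite(f"pics/{n}_{tag}.png",im);return c
E
python3 - <<'E'
from look import *
o=manip.get_obs();print(np.round(o["eef_pos"],4),np.round(o["orientation"],3),o["ft_force"].round(1),o["finger_gap"])
s=shot("scene","a");d=shot("side","a")
im=np.hstack([cv2.resize(s["color"][80:220,190:330,::-1],None,fx=2.8,fy=2.8),cv2.resize(d["color"][200:400,300:500,::-1],(392,392))])
cv2.imwrite("pics/a.png",im)
E
```

```text
[ 0.4092 -0.3087  0.1237] [-3.142e+00 -1.000e-03 -1.000e-03] [ 0.2  0.2 -1. ] 0.7075193384217148
```

View pics/a.png

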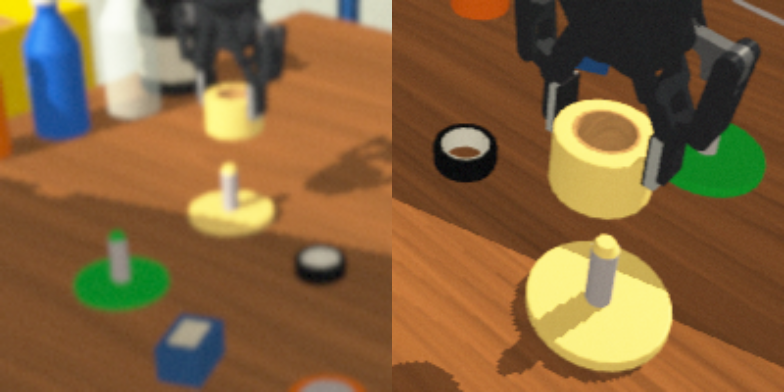

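The roll hangs level above the cream stand: scene crop shows it at (233,110) over the post tip (229,165). I'll shift 8 mm in y and 2 mm in x, then lower.

>>> {"name": "step_arm", "arguments": {
  "hand": [0.3, 0.3, 0.3, 0.3, 0.3, 0.3, 0.3, 0.3, 0.3],
  "slide": [
    [2, 8, 0],
    [0, 0, 0],
    [0, 0, 20],
    [0, 0, 20],
    [0, 0, 20],
    [0, 0, 18],
    [0, 0, 15],
    [0, 0, 0],
    [0, 0, 0]
  ],
  "angular": [
    [0, 0, 0],
    [0, 0, 0],
    [0, 0, 0],
    [0, 0, 0],
    [0, 0, 0],
    [0, 0, 0],
    [0, 0, 0],
    [0, 0, 0],
    [0, 0, 0]
  ]
}}

```text
clock: 6.15
eef_pos: [0.4111, -0.3173, 0.0308]
orientation: [3.141, 0.001, -0.0]
ft_force: [0.3, 0.2, -0.3]
finger_gap: 0.707
grasp_force: 65.3
```

>>> {"name": "step_arm", "arguments": {
  "hand": [0.3, 0.3, 0.3, 0.3],
  "slide": [
    [0, 0, 2],
    [0, 0, 2],
    [0, 0, 0],
    [0, 0, 0]
  ],
  "angular": [
    [0, 0, 0],
    [0, 0, 0],
    [0, 0, 0],
    [0, 0, 0]
  ]
}}

```text
clock: 6.55
eef_pos: [0.411, -0.3172, 0.0266]
orientation: [3.141, 0.0, 0.001]
ft_force: [-0.0, -0.8, -0.7]
finger_gap: 0.712
grasp_force: 65.3
```

Almost on the base, with no contact force yet. One more mm, then release and rise.

>>> {"name": "step_arm", "arguments": {
  "hand": [0.3, 0.3, 1, 1, 1, 1, 1, 1, 1, 1, 1, 1],
  "slide": [
    [0, 0, 1],
    [0, 0, 0],
    [0, 0, 0],
    [0, 0, 0],
    [0, 0, 0],
    [0, 0, 0],
    [0, 0, -15],
    [0, 0, -30],
    [0, 0, -30],
    [0, 0, -30],
    [0, 0, -20],
    [0, 0, 0]
  ],
  "angular": [
    [0, 0, 0],
    [0, 0, 0],
    [0, 0, 0],
    [0, 0, 0],
    [0, 0, 0],
    [0, 0, 0],
    [0, 0, 0],
    [0, 0, 0],
    [0, 0, 0],
    [0, 0, 0],
    [0, 0, 0],
    [0, 0, 0]
  ]
}}

```text
clock: 7.75
eef_pos: [0.4124, -0.3182, 0.1555]
orientation: [3.138, 0.001, 0.01]
ft_force: [0.4, -0.7, 0.2]
finger_gap: 1.0
grasp_force: 0.0
```

```bash
cat > pair.py <<'E'
import sys
from look import *
o=manip.get_obs();print(np.round(o["eef_pos"],4),np.round(o["orientation"],3),o["ft_force"].round(1),o["finger_gap"].round(3))
t=sys.argv[1];v=list(map(int,sys.argv[2:6]));s=manip.capture("scene");d=manip.capture("side");pickle.dump([s,d],open(f"{t}.pkl","wb"))
f=lambda c,u,w:cv2.resize(cv2.copyMakeBorder(c["color"][:,:,::-1],70,70,70,70,0)[w:w+140,u:u+140],(392,392),interpolation=2)
cv2.imwrite(f"pics/{t}.png",np.hstack([f(s,v[0],v[1]),f(d,v[2],v[3])]))
E
python3 pair.py b 272 152 400 340
```

```text
Traceback (most recent call last):
  File "pair.py", line 3, in <module>
    o=manip.get_obs();print(np.round(o["eef_pos"],4),np.round(o["orientation"],3),o["ft_force"].round(1),o["finger_gap"].round(3))
                                                                                                         ^^^^^^^^^^^^^^^^^^^^^
AttributeError: 'float' object has no attribute 'round'
```

```bash
sed -i 's/o\["finger_gap"\].round(3)/o["finger_gap"]/' pair.py; python3 pair.py b 272 152 400 340
```

```text
[ 0.4124 -0.3182  0.1555] [3.138e+00 1.000e-03 1.000e-02] [ 0.4 -0.7  0.2] 1.0001355265744976
```

View pics/b.png

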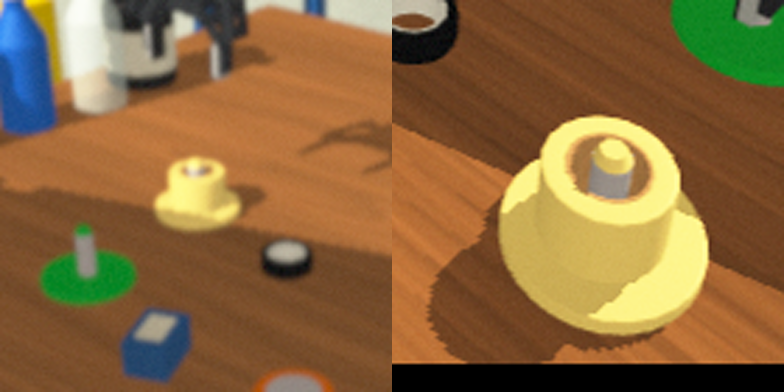

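The cream large roll lies flat and centred over its post (side crop (610,190), post inside the bore). Next is green_large.

>>> {"name": "step_arm", "arguments": {
  "hand": [1, 1, 1, 1, 1, 1, 1, 1, 1, 1, 1, 1],
  "slide": [
    [11, -40, 0],
    [11, -40, 0],
    [11, -40, 0],
    [11, -40, 0],
    [11, -40, 0],
    [11, -40, 0],
    [11, -40, 0],
    [11, -40, 0],
    [11, -40, 0],
    [11, -40, 0],
    [11, -40, 0],
    [11, -40, 0]
  ],
  "angular": [
    [0, 0, 0],
    [0, 0, 0],
    [0, 0, 0],
    [0, 0, 0],
    [0, 0, 0],
    [0, 0, 0],
    [0, 0, 0],
    [0, 0, 0],
    [0, 0, 0],
    [0, 0, 0],
    [0, 0, 0],
    [0, 0, 0]
  ]
}}

```text
clock: 9.05
eef_pos: [0.5425, 0.1645, 0.1494]
orientation: [3.141, 0.001, -0.002]
ft_force: [0.0, -1.3, -0.5]
finger_gap: 0.999
grasp_force: 0.0
```

>>> {"name": "step_arm", "arguments": {
  "hand": [1, 1, 1, 1, 1, 1, 1, 1, 1, 1],
  "slide": [
    [10, -40, 0],
    [10, -40, 0],
    [10, -40, 0],
    [10, -40, 0],
    [0, 0, 0],
    [0, 0, 20],
    [0, 0, 20],
    [0, 0, 20],
    [0, 0, 0],
    [0, 0, 0]
  ],
  "angular": [
    [0, 0, 0],
    [0, 0, 0],
    [0, 0, 0],
    [0, 0, 0],
    [0, 0, 0],
    [0, 0, 0],
    [0, 0, 0],
    [0, 0, 0],
    [0, 0, 0],
    [0, 0, 0]
  ]
}}

```text
clock: 10.05
eef_pos: [0.5826, 0.3223, 0.0901]
orientation: [3.14, 0.0, -0.001]
ft_force: [0.8, -0.1, 1.0]
finger_gap: 1.001
grasp_force: 0.0
```

>>> {"name": "step_arm", "arguments": {
  "hand": [1, 1, 1, 1, 1, 0.3, 0.3, 0.3, 0.3, 0.3, 0.3, 0.3],
  "slide": [
    [0, -1, 20],
    [0, 0, 20],
    [0, 0, 20],
    [0, 0, 18],
    [0, 0, 0],
    [0, 0, 0],
    [0, 0, 0],
    [0, 0, 0],
    [0, 0, 0],
    [0, 0, 0],
    [0, 0, 0],
    [0, 0, 0]
  ],
  "angular": [
    [0, 0, 0],
    [0, 0, 0],
    [0, 0, 0],
    [0, 0, 0],
    [0, 0, 0],
    [0, 0, 0],
    [0, 0, 0],
    [0, 0, 0],
    [0, 0, 0],
    [0, 0, 0],
    [0, 0, 0],
    [0, 0, 0]
  ]
}}

```text
clock: 11.25
eef_pos: [0.5842, 0.3248, 0.0154]
orientation: [-3.14, -0.001, -0.006]
ft_force: [-0.1, -0.8, 6.3]
finger_gap: 0.705
grasp_force: 65.4
```

>>> {"name": "step_arm", "arguments": {
  "hand": [0.3, 0.3, 0.3, 0.3, 0.3, 0.3, 0.3, 0.3, 0.3, 0.3, 0.3, 0.3],
  "slide": [
    [0, 0, -20],
    [0, 0, -30],
    [0, 0, -30],
    [0, 0, -30],
    [0, 40, 0],
    [0, 40, 0],
    [0, 40, 0],
    [0, 40, 0],
    [0, 40, 0],
    [0, 40, 0],
    [0, 40, 0],
    [0, 40, 0]
  ],
  "angular": [
    [0, 0, 0],
    [0, 0, 0],
    [0, 0, 0],
    [0, 0, 0],
    [0, 0, 0],
    [0, 0, 0],
    [0, 0, 0],
    [0, 0, 0],
    [0, 0, 0],
    [0, 0, 0],
    [0, 0, 0],
    [0, 0, 0]
  ]
}}

```text
clock: 12.45
eef_pos: [0.5826, 0.0025, 0.1229]
orientation: [-3.141, -0.001, -0.001]
ft_force: [1.2, -0.7, -1.1]
finger_gap: 0.705
grasp_force: 65.2
```

>>> {"name": "step_arm", "arguments": {
  "hand": [0.3, 0.3, 0.3, 0.3, 0.3, 0.3, 0.3, 0.3, 0.3, 0.3, 0.3, 0.3],
  "slide": [
    [2, 40, 0],
    [2, 40, 0],
    [2, 40, 0],
    [2, 40, 0],
    [2, 40, 0],
    [2, 40, 0],
    [0, 40, 0],
    [0, 20, 0],
    [0, 0, 0],
    [0, 0, 0],
    [0, 0, 0],
    [0, 0, 0]
  ],
  "angular": [
    [0, 0, 0],
    [0, 0, 0],
    [0, 0, 0],
    [0, 0, 0],
    [0, 0, 0],
    [0, 0, 0],
    [0, 0, 0],
    [0, 0, 0],
    [0, 0, 0],
    [0, 0, 0],
    [0, 0, 0],
    [0, 0, 0]
  ]
}}

```text
clock: 13.65
eef_pos: [0.5952, -0.295, 0.1227]
orientation: [3.142, 0.002, 0.001]
ft_force: [-0.7, 0.6, -0.6]
finger_gap: 0.703
grasp_force: 65.2
```

>>> {"name": "step_arm", "arguments": {
  "hand": [0.3, 0.3, 0.3, 0.3, 0.3, 0.3, 0.3, 0.3, 0.3],
  "slide": [
    [1, 2, 10],
    [0, 0, 20],
    [0, 0, 20],
    [0, 0, 20],
    [0, 0, 15],
    [0, 0, 8],
    [0, 0, 3],
    [0, 0, 0],
    [0, 0, 0]
  ],
  "angular": [
    [0, 0, 0],
    [0, 0, 0],
    [0, 0, 0],
    [0, 0, 0],
    [0, 0, 0],
    [0, 0, 0],
    [0, 0, 0],
    [0, 0, 0],
    [0, 0, 0]
  ]
}}

```text
clock: 14.55
eef_pos: [0.5965, -0.2983, 0.0275]
orientation: [3.141, 0.001, 0.003]
ft_force: [0.4, -0.5, -1.3]
finger_gap: 0.705
grasp_force: 65.1
```

>>> {"name": "step_arm", "arguments": {
  "hand": [0.3, 0.3, 1, 1, 1, 1, 1, 1, 1, 1, 1, 1],
  "slide": [
    [0, 0, 2],
    [0, 0, 0],
    [0, 0, 0],
    [0, 0, 0],
    [0, 0, 0],
    [0, 0, 0],
    [0, 0, -15],
    [0, 0, -30],
    [0, 0, -30],
    [0, 0, -30],
    [0, 0, -20],
    [0, 0, 0]
  ],
  "angular": [
    [0, 0, 0],
    [0, 0, 0],
    [0, 0, 0],
    [0, 0, 0],
    [0, 0, 0],
    [0, 0, 0],
    [0, 0, 0],
    [0, 0, 0],
    [0, 0, 0],
    [0, 0, 0],
    [0, 0, 0],
    [0, 0, 0]
  ]
}}

```text
clock: 15.75
eef_pos: [0.5975, -0.299, 0.1555]
orientation: [3.138, 0.001, 0.012]
ft_force: [0.6, 0.2, 0.4]
finger_gap: 0.996
grasp_force: 0.0
```

```bash
python3 pair.py c 233 178 460 270
```

```text
[ 0.5975 -0.299   0.1555] [3.138e+00 1.000e-03 1.200e-02] [0.6 0.2 0.4] 0.9961350355848
```

View pics/c.png

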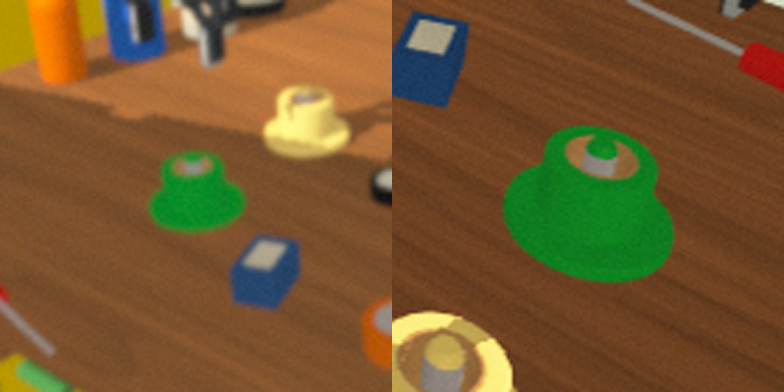

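Green large is flat and centred on its post (side crop (600,190)). Next is green_small.

>>> {"name": "step_arm", "arguments": {
  "hand": [1, 1, 1, 1, 1, 1, 1, 1, 1, 1, 1, 1],
  "slide": [
    [-14, -38, 0],
    [-14, -38, 0],
    [-14, -38, 0],
    [-14, -38, 0],
    [-14, -38, 0],
    [-14, -38, 0],
    [-14, -38, 0],
    [-14, -38, 0],
    [-14, -38, 0],
    [-14, -38, 0],
    [-14, -38, 0],
    [-11, -42, 0]
  ],
  "angular": [
    [0, 0, 0],
    [0, 0, 0],
    [0, 0, 0],
    [0, 0, 0],
    [0, 0, 0],
    [0, 0, 0],
    [0, 0, 0],
    [0, 0, 0],
    [0, 0, 0],
    [0, 0, 0],
    [0, 0, 0],
    [0, 0, 0]
  ]
}}

```text
clock: 17.05
eef_pos: [0.4295, 0.1629, 0.1488]
orientation: [3.141, 0.0, -0.001]
ft_force: [1.8, 0.5, -0.1]
finger_gap: 1.003
grasp_force: 0.0
```

>>> {"name": "step_arm", "arguments": {
  "hand": [1, 1, 1, 1, 1, 1, 1, 1],
  "slide": [
    [0, 0, 0],
    [0, 0, 30],
    [0, 0, 30],
    [0, 0, 30],
    [0, 0, 10],
    [0, 0, 0],
    [0, 0, 0],
    [0, 0, 0]
  ],
  "angular": [
    [0, 0, 0],
    [0, 0, 0],
    [0, 0, 0],
    [0, 0, 0],
    [0, 0, 0],
    [0, 0, 0],
    [0, 0, 0],
    [0, 0, 0]
  ]
}}

```text
clock: 17.85
eef_pos: [0.4317, 0.1623, 0.0511]
orientation: [-3.14, -0.0, -0.004]
ft_force: [-0.4, 1.1, 0.2]
finger_gap: 0.999
grasp_force: 0.0
```

>>> {"name": "step_arm", "arguments": {
  "hand": [1, 1, 1, 1, 1, 0.2, 0.2, 0.2, 0.2, 0.2, 0.2, 0.2],
  "slide": [
    [1, 1, 15],
    [0, 0, 15],
    [0, 0, 10],
    [0, 0, 5],
    [0, 0, 0],
    [0, 0, 0],
    [0, 0, 0],
    [0, 0, 0],
    [0, 0, 0],
    [0, 0, 0],
    [0, 0, 0],
    [0, 0, 0]
  ],
  "angular": [
    [0, 0, 0],
    [0, 0, 0],
    [0, 0, 0],
    [0, 0, 0],
    [0, 0, 0],
    [0, 0, 0],
    [0, 0, 0],
    [0, 0, 0],
    [0, 0, 0],
    [0, 0, 0],
    [0, 0, 0],
    [0, 0, 0]
  ]
}}

```text
clock: 19.05
eef_pos: [0.4326, 0.1613, 0.0056]
orientation: [-3.141, -0.001, -0.003]
ft_force: [-1.0, 0.9, 5.0]
finger_gap: 0.56
grasp_force: 62.1
```

>>> {"name": "step_arm", "arguments": {
  "hand": [0.2, 0.2, 0.2, 0.2, 0.2, 0.2, 0.2, 0.2, 0.2, 0.2, 0.2, 0.2],
  "slide": [
    [0, 0, -20],
    [0, 0, -30],
    [0, 0, -30],
    [0, 0, -30],
    [14, 38, 0],
    [14, 38, 0],
    [14, 38, 0],
    [14, 38, 0],
    [14, 38, 0],
    [14, 38, 0],
    [14, 38, 0],
    [14, 38, 0]
  ],
  "angular": [
    [0, 0, 0],
    [0, 0, 0],
    [0, 0, 0],
    [0, 0, 0],
    [0, 0, 0],
    [0, 0, 0],
    [0, 0, 0],
    [0, 0, 0],
    [0, 0, 0],
    [0, 0, 0],
    [0, 0, 0],
    [0, 0, 0]
  ]
}}

```text
clock: 20.25
eef_pos: [0.544, -0.1447, 0.1138]
orientation: [-3.141, 0.0, 0.001]
ft_force: [0.8, 0.8, 0.1]
finger_gap: 0.56
grasp_force: 61.9
```

>>> {"name": "step_arm", "arguments": {
  "hand": [0.2, 0.2, 0.2, 0.2, 0.2, 0.2, 0.2, 0.2],
  "slide": [
    [14, 38, 0],
    [14, 38, 0],
    [14, 38, 0],
    [9, 38, 0],
    [0, 2, 0],
    [0, 0, 0],
    [0, 0, 0],
    [0, 0, 0]
  ],
  "angular": [
    [0, 0, 0],
    [0, 0, 0],
    [0, 0, 0],
    [0, 0, 0],
    [0, 0, 0],
    [0, 0, 0],
    [0, 0, 0],
    [0, 0, 0]
  ]
}}

```text
clock: 21.05
eef_pos: [0.595, -0.296, 0.1146]
orientation: [-3.142, -0.002, -0.001]
ft_force: [-0.0, 0.8, -0.6]
finger_gap: 0.559
grasp_force: 61.9
```

```bash
python3 pair.py d 233 158 460 250
```

```text
[ 0.595  -0.296   0.1146] [-3.142e+00 -2.000e-03 -1.000e-03] [-0.   0.8 -0.6] 0.5592351504818827
```

View pics/d.png

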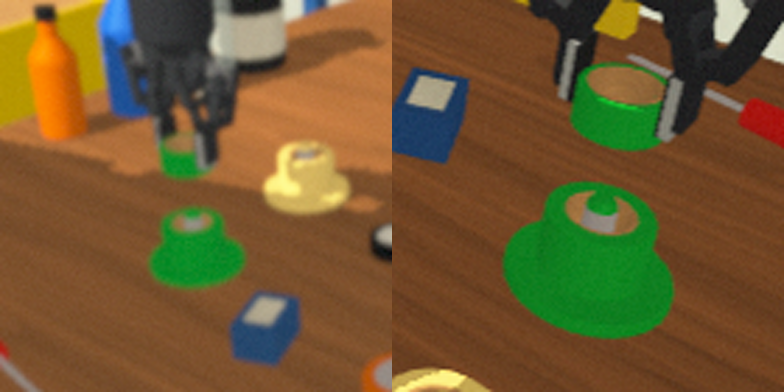

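The small green roll hangs level above its stack: scene crop (182,155), side crop (620,105). It seems a few mm off to one side, so I'll measure that against the projection.

Run:
```python
from h import *
cs=pickle.load(open("d.pkl","rb"))
P=cyl(.05,.109,.135)+[.595,-.296,0]
for c,ctr in zip(cs,((228,143),(470,219))):
    hsv=cv2.cvtColor(c["color"],cv2.COLOR_RGB2HSV);m=cv2.inRange(hsv,*map(np.array,HS["green"]))
    q=proj(c,P);print("model",q.min(0).round(1),q.max(0).round(1))
    n,l,s,ce=cv2.connectedComponentsWithStats(m);print([(s[i].tolist()) for i in range(1,n) if s[i,4]>30 and abs(ce[i]-q.mean(0)).max()<70])
    e=1e-2;b=q.mean(0);print("px per cm x,y,z",[(proj(c,P+v)-q).mean(0).round(1).tolist() for v in np.eye(3)*.01])
```

```text
model [219.6 135. ] [239.4 151.7]
[[220, 140, 16, 11, 102], [217, 164, 33, 27, 577]]
px per cm x,y,z [[-2.8, 1.2], [2.6, 1.0], [-0.4, -3.4]]
model [453.1 202.1] [491.5 234.6]
[[454, 203, 33, 31, 543], [430, 245, 60, 56, 2264]]
px per cm x,y,z [[3.0, -2.5], [-6.2, -2.5], [1.3, -5.6]]
```

The held roll matches the model within a pixel, so it's centred. Lowering.

>>> {"name": "step_arm", "arguments": {
  "hand": [0.2, 0.2, 0.2, 0.2, 0.2, 0.2, 0.2, 0.2, 0.2, 0.2],
  "slide": [
    [0, 1, 10],
    [0, 0, 15],
    [0, 0, 10],
    [0, 0, 10],
    [0, 0, 8],
    [0, 0, 3],
    [0, 0, 2],
    [0, 0, 0],
    [0, 0, 0],
    [0, 0, 0]
  ],
  "angular": [
    [0, 0, 0],
    [0, 0, 0],
    [0, 0, 0],
    [0, 0, 0],
    [0, 0, 0],
    [0, 0, 0],
    [0, 0, 0],
    [0, 0, 0],
    [0, 0, 0],
    [0, 0, 0]
  ]
}}

```text
clock: 22.15
eef_pos: [0.5952, -0.2982, 0.0569]
orientation: [3.141, 0.0, 0.001]
ft_force: [-0.6, 0.4, -0.6]
finger_gap: 0.559
grasp_force: 61.9
```

Then release, straight up.

>>> {"name": "step_arm", "arguments": {
  "hand": [0.2, 0.2, 1, 1, 1, 1, 1, 1, 1, 1, 1, 1],
  "slide": [
    [0, 0, 1],
    [0, 0, 0],
    [0, 0, 0],
    [0, 0, 0],
    [0, 0, 0],
    [0, 0, 0],
    [0, 0, -10],
    [0, 0, -20],
    [0, 0, -30],
    [0, 0, -30],
    [0, 0, -10],
    [0, 0, 0]
  ],
  "angular": [
    [0, 0, 0],
    [0, 0, 0],
    [0, 0, 0],
    [0, 0, 0],
    [0, 0, 0],
    [0, 0, 0],
    [0, 0, 0],
    [0, 0, 0],
    [0, 0, 0],
    [0, 0, 0],
    [0, 0, 0],
    [0, 0, 0]
  ]
}}

```text
clock: 23.35
eef_pos: [0.5959, -0.2984, 0.1584]
orientation: [3.14, 0.0, 0.007]
ft_force: [-0.3, -0.1, -0.0]
finger_gap: 1.001
grasp_force: 0.0
```

```bash
python3 pair.py e 233 178 460 270
```

```text
[ 0.5959 -0.2984  0.1584] [3.14  0.    0.007] [-0.3 -0.1 -0. ] 1.0013397631366479
```

View pics/e.png

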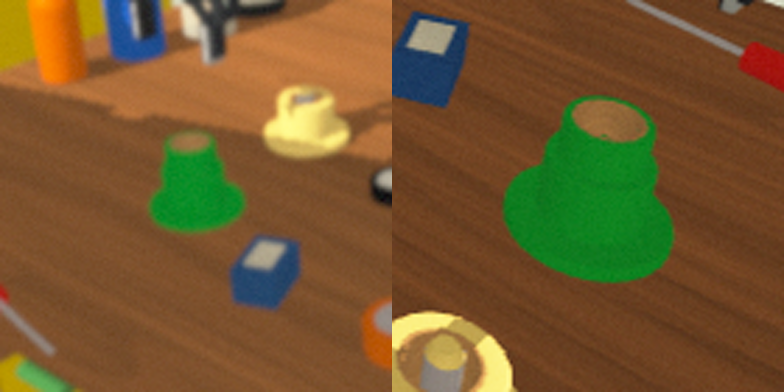

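The green stack is complete and straight (side crop (610,120) on (600,190)). The last one is cream_small.

>>> {"name": "step_arm", "arguments": {
  "hand": [1, 1, 1, 1, 1, 1, 1, 1, 1, 1, 1, 1],
  "slide": [
    [5, -37, 0],
    [5, -37, 0],
    [5, -37, 0],
    [5, -37, 0],
    [5, -37, 0],
    [5, -37, 0],
    [5, -37, 0],
    [5, -37, 0],
    [5, -37, 0],
    [5, -37, 0],
    [5, -37, 0],
    [4, -33, 0]
  ],
  "angular": [
    [0, 0, 0],
    [0, 0, 0],
    [0, 0, 0],
    [0, 0, 0],
    [0, 0, 0],
    [0, 0, 0],
    [0, 0, 0],
    [0, 0, 0],
    [0, 0, 0],
    [0, 0, 0],
    [0, 0, 0],
    [0, 0, 0]
  ]
}}

```text
clock: 24.65
eef_pos: [0.653, 0.1435, 0.153]
orientation: [3.14, 0.001, -0.005]
ft_force: [-0.2, 0.1, -0.1]
finger_gap: 1.0
grasp_force: 0.0
```

>>> {"name": "step_arm", "arguments": {
  "hand": [1, 1, 1, 1, 1, 1, 1, 1],
  "slide": [
    [0, 0, 0],
    [0, 0, 30],
    [0, 0, 30],
    [0, 0, 30],
    [0, 0, 10],
    [0, 0, 0],
    [0, 0, 0],
    [0, 0, 0]
  ],
  "angular": [
    [0, 0, 0],
    [0, 0, 0],
    [0, 0, 0],
    [0, 0, 0],
    [0, 0, 0],
    [0, 0, 0],
    [0, 0, 0],
    [0, 0, 0]
  ]
}}

```text
clock: 25.45
eef_pos: [0.6549, 0.1421, 0.0575]
orientation: [-3.141, -0.0, -0.005]
ft_force: [-0.7, -0.0, 0.5]
finger_gap: 0.997
grasp_force: 0.0
```

>>> {"name": "step_arm", "arguments": {
  "hand": [1, 1, 1, 1, 1, 0.2, 0.2, 0.2, 0.2, 0.2, 0.2, 0.2],
  "slide": [
    [0, 0, 20],
    [0, 0, 15],
    [0, 0, 11],
    [0, 0, 5],
    [0, 0, 0],
    [0, 0, 0],
    [0, 0, 0],
    [0, 0, 0],
    [0, 0, 0],
    [0, 0, 0],
    [0, 0, 0],
    [0, 0, 0]
  ],
  "angular": [
    [0, 0, 0],
    [0, 0, 0],
    [0, 0, 0],
    [0, 0, 0],
    [0, 0, 0],
    [0, 0, 0],
    [0, 0, 0],
    [0, 0, 0],
    [0, 0, 0],
    [0, 0, 0],
    [0, 0, 0],
    [0, 0, 0]
  ]
}}

```text
clock: 26.65
eef_pos: [0.6546, 0.1422, 0.0057]
orientation: [-3.141, -0.001, -0.003]
ft_force: [-0.1, 0.5, 5.5]
finger_gap: 0.56
grasp_force: 62.2
```

>>> {"name": "step_arm", "arguments": {
  "hand": [0.2, 0.2, 0.2, 0.2, 0.2, 0.2, 0.2, 0.2, 0.2, 0.2, 0.2, 0.2],
  "slide": [
    [0, 0, -20],
    [0, 0, -30],
    [0, 0, -30],
    [0, 0, -30],
    [-18, 34, 0],
    [-18, 34, 0],
    [-18, 34, 0],
    [-18, 34, 0],
    [-18, 34, 0],
    [-18, 34, 0],
    [-18, 34, 0],
    [-18, 34, 0]
  ],
  "angular": [
    [0, 0, 0],
    [0, 0, 0],
    [0, 0, 0],
    [0, 0, 0],
    [0, 0, 0],
    [0, 0, 0],
    [0, 0, 0],
    [0, 0, 0],
    [0, 0, 0],
    [0, 0, 0],
    [0, 0, 0],
    [0, 0, 0]
  ]
}}

```text
clock: 27.85
eef_pos: [0.5086, -0.1312, 0.1138]
orientation: [-3.141, -0.0, 0.001]
ft_force: [0.8, -0.2, -0.7]
finger_gap: 0.559
grasp_force: 61.8
```

>>> {"name": "step_arm", "arguments": {
  "hand": [0.2, 0.2, 0.2, 0.2, 0.2, 0.2, 0.2, 0.2, 0.2, 0.2],
  "slide": [
    [-18, 34, 0],
    [-18, 34, 0],
    [-18, 34, 0],
    [-18, 34, 0],
    [-18, 34, 0],
    [-12, 17, 0],
    [0, 0, 0],
    [0, 0, 0],
    [0, 0, 0],
    [0, 0, 0]
  ],
  "angular": [
    [0, 0, 0],
    [0, 0, 0],
    [0, 0, 0],
    [0, 0, 0],
    [0, 0, 0],
    [0, 0, 0],
    [0, 0, 0],
    [0, 0, 0],
    [0, 0, 0],
    [0, 0, 0]
  ]
}}

```text
clock: 28.85
eef_pos: [0.4084, -0.3164, 0.1142]
orientation: [-3.142, -0.002, 0.0]
ft_force: [-0.2, -0.3, -0.7]
finger_gap: 0.557
grasp_force: 61.8
```

>>> {"name": "step_arm", "arguments": {
  "hand": [0.2, 0.2, 0.2, 0.2, 0.2, 0.2, 0.2, 0.2, 0.2, 0.2],
  "slide": [
    [0, 0, 10],
    [0, 0, 15],
    [0, 0, 10],
    [0, 0, 10],
    [0, 0, 8],
    [0, 0, 3],
    [0, 0, 2],
    [0, 0, 0],
    [0, 0, 0],
    [0, 0, 0]
  ],
  "angular": [
    [0, 0, 0],
    [0, 0, 0],
    [0, 0, 0],
    [0, 0, 0],
    [0, 0, 0],
    [0, 0, 0],
    [0, 0, 0],
    [0, 0, 0],
    [0, 0, 0],
    [0, 0, 0]
  ]
}}

```text
clock: 29.85
eef_pos: [0.4081, -0.3173, 0.0568]
orientation: [3.141, 0.0, 0.001]
ft_force: [-0.2, -0.3, -0.6]
finger_gap: 0.564
grasp_force: 61.8
```

>>> {"name": "step_arm", "arguments": {
  "hand": [0.2, 0.2, 1, 1, 1, 1, 1, 1, 1, 1, 1, 1],
  "slide": [
    [0, 0, 1],
    [0, 0, 0],
    [0, 0, 0],
    [0, 0, 0],
    [0, 0, 0],
    [0, 0, 0],
    [0, 0, -10],
    [0, 0, -20],
    [0, 0, -30],
    [0, 0, -30],
    [0, 0, -10],
    [0, 0, 0]
  ],
  "angular": [
    [0, 0, 0],
    [0, 0, 0],
    [0, 0, 0],
    [0, 0, 0],
    [0, 0, 0],
    [0, 0, 0],
    [0, 0, 0],
    [0, 0, 0],
    [0, 0, 0],
    [0, 0, 0],
    [0, 0, 0],
    [0, 0, 0]
  ]
}}

```text
clock: 31.05
eef_pos: [0.4088, -0.3176, 0.1578]
orientation: [3.14, 0.0, 0.006]
ft_force: [-0.4, 0.1, -1.2]
finger_gap: 1.003
grasp_force: 0.0
```

```bash
python3 pair.py f 260 160 430 310
python3 - <<'E'
from fitall import *
cs=pickle.load(open("f.pkl","rb"));run(cs,["grey","black","tin","box"])
E
```

```text
[ 0.4088 -0.3176  0.1578] [3.14  0.    0.006] [-0.4  0.1 -1.2] 1.0033006702625176
grey [0.4239 0.3186] [-0.5, 0.3, 0.9, -0.5, 0.3, 0.8]
black [ 0.4481 -0.1556] [-0.3, 1.4, 1.8, -0.3, 0.6, 0.4]
tin [0.6357 0.0009] [-10.0, 0.1, 3.0, -0.3, -0.8, 3.6]
box [ 0.6554 -0.1444] [-0.8, 0.9, -0.4, -3.4, 3.9, -0.4]
```

View pics/f.png

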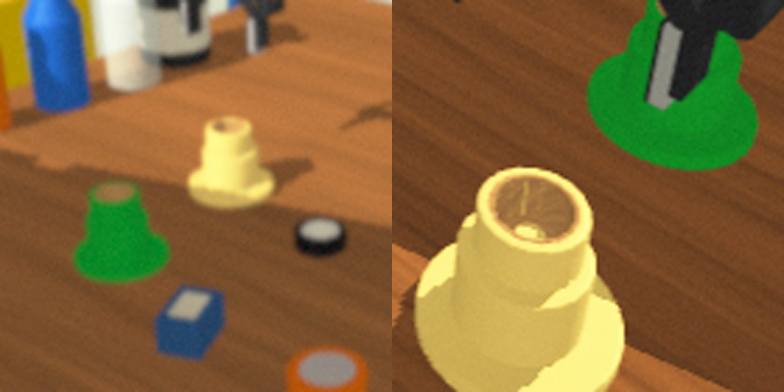

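Both stacks stand straight and flat. The tin's fit has one bad edge (10 px residual), so I'll compare the pictures directly before handing in.

Run:
```python
from fitall import *
from cell import manip
d=pickle.load(open("d0.pkl","rb"));f=pickle.load(open("f.pkl","rb"))
for a,b,(u,v) in((d["scene"],f[0],(307,226)),(d["side"],f[1],(345,198))):
    k=lambda c:c["color"][v-22:v+22,u-24:u+24].astype(float)
    t=k(a).astype(np.uint8);r=cv2.matchTemplate(np.ascontiguousarray(b["color"][v-35:v+35,u-37:u+37]),np.ascontiguousarray(t),cv2.TM_CCOEFF_NORMED)
    print("shift,score",np.array(cv2.minMaxLoc(r)[3])-13,r.max().round(3))
```

```text
shift,score [0 0] 0.99
shift,score [0 0] 0.899
```

The tin hasn't moved: zero shift in both views, with the gripper partly in the side view. Handing in.

```bash
python3 -c "
from cell import manip
print(manip.job_done())"
```

```text
the job is handed in; nothing more can be done
None
```

I put all four rolls on their stands, each large roll flat at the bottom with its small one flat on top, and handed the job in at about 31 s. The last images show both stacks straight and the grey roll, black roll, tin and screw box where they were, but the hand-in gave no verdict.

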